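Overhang a brass blank on the sawing ledge

TASK

With the fingertips, push the brass blank square against the steel fence of the wooden ledge, and along the fence until its blue end overhangs the free end of the ledge: the whole blue band and a little bare brass, less than a finger's width, must stick out over the drop. Only push it: the blank stays flat on the ledge, never picked up or tipped. Leave everything else on the bench where it is.

Things in the scene. Friction and masses are not known exactly. Their poses are not given: they have to be found in the camera images.
- ledge: Fixed wooden sawing ledge: a flat board 380 mm long (along its y, -230 to +150 mm), 160 mm wide (x from -85 to +75 mm), top face 50 mm above the work surface. Origin at the height of the work surface. Its free end, which the blank must overhang, is at +y, to the robot's left, turned by up to 0.3 rad. A steel fence runs along its far (+x) side. The near side is clear of things.
- ledge_end (a point): point on the upper edge of the ledge's free end, at x = 0, y = 150 mm, z = 50 mm of the ledge's frame; axes as the ledge: y points outward over the drop
- fence_face (a point): point on the inner face of the steel fence where it meets the board, at x = 63 mm, y = 0, z = 50 mm of the ledge's frame; the fence is 12 mm wide, stands 10 mm above the board and runs its whole length; axes as the ledge (y along the fence)
- blank: loose flat brass plate 120 mm long (y), 90 mm wide (x), 6 mm thick, 0.4 to 0.75 kg, sliding with dry friction. Origin at the centre of its underside; +y points to its blue-dyed end (a 30 mm band across it, the rest bare brass). Starts flat on the board, blue end toward the free end and well short of it, up to 3 cm clear of the fence and turned up to 0.15 rad from it
- blank_front (a point): middle of the blank's blue end edge (the +y end face), 60 mm from the blank's centre, half way up its thickness; axes as the blank
- wax_tin: loose small aluminium tin, 42 mm across, 30 mm high, standing on the board near its closed (-y) end, behind the blank; origin under its centre; leave it alone
- pipe_red: loose dark red-brown tobacco pipe with a flat-bottomed bowl (42 mm across, 42 mm high) and a stem reaching 135 mm along its x; origin under the bowl; on the work surface past the free end of the ledge; leave it alone
- pipe_tan: loose light brown tobacco pipe of the same shape and size, on the work surface behind the fence; origin under the bowl; leave it alone
- driver: loose screwdriver lying on the work surface behind the fence, about 200 mm long; leave it alone
- oil: loose amber oil bottle, 44 mm across, 85 mm high, on the work surface beyond the free end; origin under its centre; leave it alone
- tamper: loose brass pipe tamper, 26 mm across, 66 mm high, standing on the work surface to the left of the ledge's free end; origin under its centre; leave it alone
Mind the look-alikes: they are no part of the job. Of the things that look like the blank, the smallest one is meant.

How it is judged:
By the outcome, as a careful person would: the job done as asked, in the order asked, and still so for the second after the job is handed in, with the robot touching nothing.
It also fails if it takes over 48 s, if anything falls off the work surface, if the arm or the gripper's body presses on something with over 40 N, if the wrist force passes 120 N, or if a joint passes its speed limit or range.

ROBOT

A 6-joint arm with a two-finger parallel gripper is mounted at the origin on the work surface. World frame = base frame: x ahead of the robot, y to its left, z up, the work surface at z = 0. Lengths are in m, angles in rad, forces in N, time in s.
With the tool pointing down it reaches from about 0.375 to 0.9 m from the base axis. Payload 3.1 kg.
Tool frame: the origin (TCP) lies at the very end of the fingers, on their centre line; the grasp point (between the pads) lies 19 mm behind it (env.hold_point_z is the distance from the TCP to the grasp point, in m); z points along the fingers, y is the direction in which the jaws open and shut (so a half turn about z gives the same grasp; the last joint's range is limited). The gripper opens to 87 mm and grips with 3 to 60 N. Pads are 19 mm wide; open, the fingers measure 117 mm over their backs; the gripper's body (75 mm by 190 mm) begins 51 mm behind the grasp point.
Start: joints at [-1.494, 0.527, 1.433, -0, 1.181, -0.178], TCP at [0.158, -0.605, 0.223] pointing down, gripper open.
Joint ranges: [-3.08, 3.08], [-0.75, 2.2], [0.22, 2.44], [-1.43, 4.57], [0, 2.65], [-2.85, 2.85]. Speed limits (rad/s): [2.79, 2.79, 3.14, 3.14, 3.14, 3.14].

INTERFACE

Orientations are given as a unit quaternion [w, x, y, z].
In Python, from bench import observe, eyes, workorder, env gives the robot as it stands.
- The arm moves only by the tool drive_tool, never from a script. Its argument "deltas" is a list of rows, each an object with "linear": the shift along the tool's x, y, z in cm, a list of three; "twist": the turn about the tool's z in degrees. In form: [{"linear": [dx, dy, dz], "twist": twist}, ...]. A call has 1 to 8 rows; each row is the pose to reach, as a shift and turn from the pose measured when the call began, along the tool's axes at that moment; what a row does not reach only later rows make up. A row lasts 1/12 s, in which the tool goes at most 41.7 mm and 7.16 degrees, less where a joint would pass 70% of its speed; a pose out of reach is approached as far as the arm can. A call with a gripper value outside its range is refused whole. "grip" is the finger opening in cm, from 0 to 8.7, set as the call begins (left out, the last holds). The fingers move at their own pace and stop on an object; the grip force is fixed at half the most. Time passes only in rows, so rows that repeat a pose let the fingers close. It gives the time, the measured TCP pose, the force and the opening at its end, in the units of the state.
- observe(): the state, without advancing time (a new reading comes with each control period).
- eyes.get_image(name): name is "scene" or "top"; returns a dict with "img" (480x640x3 uint8, red, green, blue), "camera_matrix" (3x3 intrinsics, pixels), "extrinsics" (4x4, takes a point from world to camera coordinates). Camera axes: x right, y down, z forward; pixel columns grow to the right and rows downward; lengths in m; the calibration is good to about 2 mm. A picture is of the moment at which its call begins. There is no depth.
- workorder.finish_job(): hands the job in, once; it reports no verdict.
The state is a dict: "clock": time; "qpos": joint angles; "joint_vel": joint speeds; "tau": joint torques, N m; "ee_pos": TCP position; "tool_rot": TCP orientation; "wrist_force": force on the tool from outside, world axes, zero at the start; "moment": the same for the moment, N m; "gripper_width": finger opening in m.
Only numpy, scipy, OpenCV 4.12 (cv2) and the standard library are available. Lean on these libraries where they do the work, as an engineer would, in place of code of your own. Each camera call takes 0.05 s, during which the arm holds its last target. There are 200 camera calls.

## Working session

There is one attempt and no reset: what is moved stays moved. The work goes in short steps, Python scripts to look and compute and a tool call to move; the robot and the scene stay as the last step left them, time stands still between calls to the robot, and variables do not carry over. Pictures are saved under pics/ and viewed, about 8 in all and at most 12, crops included, and the job is handed in when it is done.

Besides the shell and the picture viewer there is one more tool, called after ">>>" as name(argument=value, ...), one argument or row to a line, values as JSON. drive_tool: Moves the arm, as the interface text tells. Its arguments: {"type":"object","properties":{"deltas":{"type":"array"},"grip":{"type":"number"}},"required":["deltas"]}

```bash
ls; mkdir -p pics; python3 - <<'E'
from bench import observe, eyes
import cv2
for n in("scene","top"):
    d=eyes.get_image(n); cv2.imwrite(f"pics/{n}0.png",d["img"][:,:,::-1]); print(d["camera_matrix"],d["extrinsics"])
print(observe())
E
```

```text
pics
[[491.25508033   0.         319.38710093]
 [  0.         491.25508033 236.66739224]
 [  0.           0.           1.        ]] [[ 0.76538481  0.64339673  0.01505818 -0.43868434]
 [ 0.42572716 -0.48862087 -0.76158127 -0.15526384]
 [-0.48264116  0.58931341 -0.64789445  1.30704428]
 [ 0.          0.          0.          1.        ]]
[[537.35202667   0.         321.40932649]
 [  0.         537.35202667 245.93716298]
 [  0.           0.           1.        ]] [[-0.02056303 -0.99975386 -0.0083292   0.04497591]
 [-0.98785016  0.02160038 -0.15390091  0.54943415]
 [ 0.15404295  0.00506334 -0.98805118  0.99601018]
 [ 0.          0.          0.          1.        ]]
{'clock': 0.1, 'qpos': array([-1.49350506e+00,  5.28352714e-01,  1.43377802e+00, -7.66836223e-06,
        1.18142597e+00, -1.78488964e-01]), 'joint_vel': array([-0.00145362, -0.00298656, -0.00480526,  0.00108241,  0.00137153,
       -0.00055463]), 'tau': array([-2.19989870e-04, -4.40983593e+01, -1.77150106e+01,  6.35708473e-02,
        5.34172053e-02, -3.79485004e-05]), 'ee_pos': array([ 0.15810579, -0.60398023,  0.22168087]), 'tool_rot': array([-9.80950164e-04,  9.91832535e-01,  1.27543161e-01,  4.61270513e-05]), 'wrist_force': array([ 0.14674782, -0.10015755,  0.1184402 ]), 'moment': array([-0.02779672, -0.02983848,  0.02043745]), 'gripper_width': 0.087035895037368}
```

View pics/top0.png

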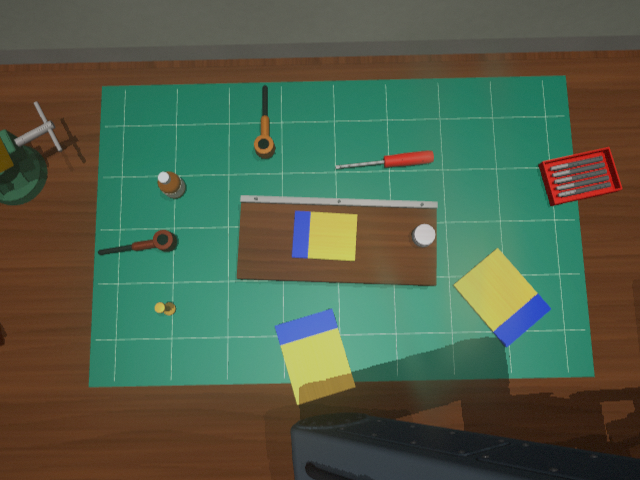

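View pics/scene0.png

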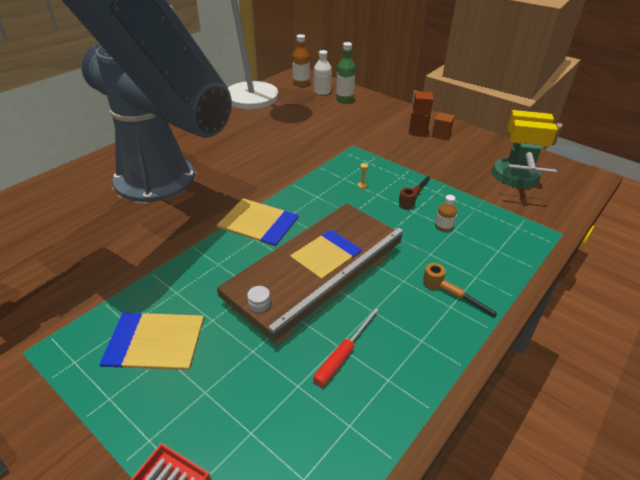

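```bash
cat > h.py <<'E'
import numpy as np, cv2
from bench import observe, eyes
def grab(n="top",save=None):
    d=eyes.get_image(n)
    if save: cv2.imwrite(f"pics/{save}.png",d["img"][:,:,::-1])
    return d
def cast(d,px,z):
    K,E=d["camera_matrix"],d["extrinsics"]; R,t=E[:3,:3],E[:3,3]; c=-R.T@t
    px=np.atleast_2d(np.asarray(px,float)); r=np.c_[px,np.ones(len(px))]@np.linalg.inv(K).T@R
    return (c+r*((z-c[2])/r[:,2])[:,None])
def big(m,box):
    k=np.zeros_like(m); x0,y0,x1,y1=box; k[y0:y1,x0:x1]=m[y0:y1,x0:x1]
    c=cv2.findContours(k,cv2.RETR_EXTERNAL,cv2.CHAIN_APPROX_NONE)[0]
    return max(c,key=cv2.contourArea)
def masks(d):
    h=cv2.cvtColor(d["img"],cv2.COLOR_RGB2HSV)
    return dict(yel=cv2.inRange(h,(22,120,80),(34,255,255)),blue=cv2.inRange(h,(108,150,60),(130,255,255)),
      green=cv2.inRange(h,(65,100,30),(90,255,255)),gray=cv2.inRange(h,(0,0,110),(180,60,255)))
def rect(d,c,z):
    p=cast(d,c[:,0,:],z)[:,:2].astype(np.float32)
    (cx,cy),_,_=r=cv2.minAreaRect(p); return r,cv2.boxPoints(r)
E
python3 - <<'E'
from h import *
d=grab(); m=masks(d); E=d["extrinsics"]; print("cam",-E[:3,:3].T@E[:3,3])
box=(200,185,460,300)
for n,z,k in(("blank",.056,m["yel"]|m["blue"]),("blue",.056,m["blue"]),("yel",.056,m["yel"]),("fence",.06,m["gray"]),("ledge",.05,~m["green"])):
    c=big(k,box if n!="fence" else (230,190,450,215)); r,b=rect(d,c,z); print(n,np.round(r[0],4),np.round(r[1],4),round(r[2],2)); print(np.round(b,4).tolist())
E
```

```text
cam [0.39025511 0.02805371 1.06904207]
blank [0.5673 0.0116] [0.0894 0.0918] 85.29
[[0.517799973487854, -0.029200000688433647], [0.6093999743461609, -0.03680000081658363], [0.6166999936103821, 0.052299998700618744], [0.5252000093460083, 0.05990000069141388]]
blue [0.572  0.0726] [0.0276 0.0884] 85.25
[[0.5267999768257141, 0.0625], [0.614799976348877, 0.0551999993622303], [0.6171000003814697, 0.08269999921321869], [0.5291000008583069, 0.09000000357627869]]
yel [0.5673 0.0116] [0.0894 0.0918] 85.29
[[0.517799973487854, -0.029200000688433647], [0.6093999743461609, -0.03680000081658363], [0.6166999936103821, 0.052299998700618744], [0.5252000093460083, 0.05990000069141388]]
fence [ 0.634 -0.001] [0.3793 0.014 ] 86.77
[[0.6162999868392944, -0.1899999976158142], [0.630299985408783, -0.1906999945640564], [0.6516000032424927, 0.18799999356269836], [0.6377000212669373, 0.18880000710487366]]
ledge [ 0.5575 -0.0127] [0.4392 0.2221] 88.69
[[0.4415000081062317, -0.2296999990940094], [0.6635000109672546, -0.23469999432563782], [0.6736000180244446, 0.20430000126361847], [0.4514999985694885, 0.2093999981880188]]
```

```bash
cat >> h.py <<'E'
from scipy.spatial.transform import Rotation as Ro
YAW=-0.0563; EX=np.array([np.cos(YAW),np.sin(YAW)]); EY=np.array([-EX[1],EX[0]]); O=np.array([.5684,.0428])
def loc(p): q=np.asarray(p)[...,:2]-O; return np.stack([q@EX,q@EY],-1)
def plan(x,y,z,yaw,s=None):
    """target in ledge frame (m) and tool-x yaw relative to the ledge (rad) -> cm in tool axes, twist deg"""
    s=s or observe(); R=Ro.from_quat(s["tool_rot"],scalar_first=True).as_matrix()
    w=np.r_[O+x*EX+y*EY,z]; print("cm",np.round(100*R.T@(w-s["ee_pos"]),2),"twist",round(-np.degrees((yaw+YAW-np.arctan2(R[1,0],R[0,0])+np.pi)%(2*np.pi)-np.pi),2),
      "now",np.round(np.r_[loc(s["ee_pos"]),s["ee_pos"][2]]*1000,1),"F",np.round(s["wrist_force"],1),round(s["clock"],2))
E
python3 - <<'E'
from h import *
print(loc([[.5686,.0271],[.573,.0863],[.6161,.0827],[.6094,-.0368],[.5178,-.0292],[.6377,.1888]]))
plan(-.073,-.015,.15,0)
E
```

```text
[[ 0.00108313 -0.01566387]
 [ 0.00214496  0.04368992]
 [ 0.04537924  0.04252087]
 [ 0.04541415 -0.0771668 ]
 [-0.04646837 -0.0747332 ]
 [ 0.06097474  0.1496682 ]]
cm [ 48.65 -53.01   7.28] twist 17.88 now [-373.3 -669.   221.8] F [ 0.6 -0.8 -0.3] 0.15
```

>>> drive_tool(
  deltas=[
    {"linear": [48.65, -53.0, 3], "twist": 17.9},
    {"linear": [48.65, -53.0, 3], "twist": 17.9},
    {"linear": [48.65, -53.0, 3], "twist": 17.9},
    {"linear": [48.65, -53.0, 3], "twist": 17.9},
    {"linear": [48.65, -53.0, 3], "twist": 17.9},
    {"linear": [48.65, -53.0, 3], "twist": 17.9},
    {"linear": [48.65, -53.0, 3], "twist": 17.9},
    {"linear": [48.65, -53.0, 3], "twist": 17.9},
  ],
  grip=7,
)

```text
clock: 0.82
ee_pos: [0.3143, -0.3083, 0.2087]
tool_rot: [-0.001, 1.0, -0.029, -0.0]
wrist_force: [-0.1, -0.6, -0.2]
gripper_width: 0.0701
```

```bash
python3 -c "
from h import *
plan(-.073,-.015,.15,0)"
```

```text
cm [ 16.06 -34.99   5.93] twist -0.06 now [-234.  -364.8  208.7] F [-0.1 -0.6 -0.2] 0.82
```

>>> drive_tool(
  deltas=[
    {"linear": [16.05, -35, 5.9], "twist": 0},
    {"linear": [16.05, -35, 5.9], "twist": 0},
    {"linear": [16.05, -35, 5.9], "twist": 0},
    {"linear": [16.05, -35, 5.9], "twist": 0},
    {"linear": [16.05, -35, 5.9], "twist": 0},
    {"linear": [16.05, -35, 5.9], "twist": 0},
    {"linear": [16.05, -35, 5.9], "twist": 0},
    {"linear": [16.05, -35, 5.9], "twist": 0},
  ],
)

```text
clock: 1.48
ee_pos: [0.4683, -0.0167, 0.1587]
tool_rot: [-0.001, 1.0, -0.029, -0.0]
wrist_force: [0.5, -1.4, -0.2]
gripper_width: 0.07
```

>>> drive_tool(
  deltas=[
    {"linear": [0, 0, 0], "twist": 0},
    {"linear": [0, 0, 0], "twist": 0},
  ],
)

```text
clock: 1.65
ee_pos: [0.4684, -0.0144, 0.1581]
tool_rot: [-0.001, 1.0, -0.026, -0.001]
wrist_force: [0.2, -1.1, -0.4]
gripper_width: 0.07
```

```bash
python3 -c "
from h import *
plan(-.073,-.015,.08,0)"
```

```text
cm [ 2.39 -4.75  7.82] twist 0.26 now [-96.6 -62.7 158.1] F [ 0.2 -1.1 -0.4] 1.65
```

>>> drive_tool(
  deltas=[
    {"linear": [2.4, -4.75, 4], "twist": 0.3},
    {"linear": [2.4, -4.75, 4], "twist": 0.3},
    {"linear": [2.4, -4.75, 6], "twist": 0.3},
    {"linear": [2.4, -4.75, 7.8], "twist": 0.3},
    {"linear": [2.4, -4.75, 7.8], "twist": 0.3},
    {"linear": [2.4, -4.75, 7.8], "twist": 0.3},
  ],
)

```text
clock: 2.15
ee_pos: [0.4938, 0.0308, 0.0797]
tool_rot: [-0.001, 1.0, -0.029, -0.002]
wrist_force: [-0.3, 0.1, -0.0]
gripper_width: 0.0697
```

```bash
python3 -c "
from h import *
grab('scene','s1'); grab('top','t1')
plan(-.073,-.015,.0528,0)"
```

```text
cm [-0.06 -0.11  2.82] twist -0.14 now [-72.4 -16.1  81. ] F [ 0.7 -0.3  0. ] 2.25
```

View pics/s1.png

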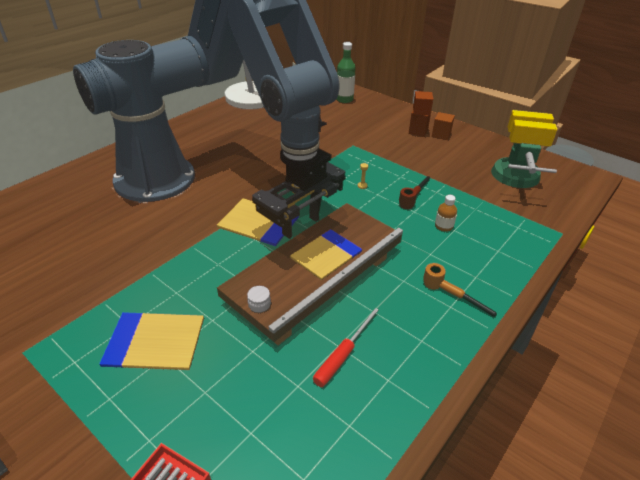

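The fingers hover over the clear near strip of the ledge, between the near edge and the blank (about px 300,225). Descending.

>>> drive_tool(
  deltas=[
    {"linear": [0, -0.1, 1.5], "twist": 0},
    {"linear": [0, -0.1, 2.2], "twist": 0},
    {"linear": [0, -0.1, 2.75], "twist": 0},
    {"linear": [0, -0.1, 2.75], "twist": 0},
    {"linear": [0, -0.1, 2.75], "twist": 0},
  ],
)

```text
clock: 2.67
ee_pos: [0.4953, 0.0317, 0.0538]
tool_rot: [-0.001, 1.0, -0.029, 0.0]
wrist_force: [0.0, 0.8, 1.1]
gripper_width: 0.07
```

```bash
python3 -c "
from h import *
plan(-.050,-.015,.0528,0)
"
```

```text
cm [ 2.24 -0.03  0.1 ] twist -0.15 now [-72.4 -15.2  53.8] F [0.  0.8 1.1] 2.67
```

>>> drive_tool(
  deltas=[
    {"linear": [0.5, 0, 0.05], "twist": 0},
    {"linear": [1.0, 0, 0.05], "twist": 0},
    {"linear": [1.4, 0, 0.05], "twist": 0},
    {"linear": [1.8, 0, 0.05], "twist": 0},
    {"linear": [2.1, 0, 0.05], "twist": 0},
    {"linear": [2.4, 0, 0.05], "twist": 0},
    {"linear": [2.7, 0, 0.05], "twist": 0},
    {"linear": [2.9, 0, 0.05], "twist": 0},
  ],
)

```text
clock: 3.33
ee_pos: [0.5192, 0.0306, 0.0529]
tool_rot: [-0.001, 1.0, -0.029, -0.006]
wrist_force: [-8.1, -0.0, 6.4]
gripper_width: 0.0702
```

```bash
python3 - <<'E'
from h import *
d=grab('top','t2'); plan(-.0365,-.015,.053,0)
i=cv2.imread('pics/t2.png')[180:300,220:450]; cv2.imwrite('pics/t2c.png',cv2.resize(i,None,fx=3.4,fy=3.4,interpolation=cv2.INTER_CUBIC))
E
```

```text
cm [ 1.13  0.01 -0.02] twist -0.12 now [-47.8 -14.9  52.9] F [-6.7 -0.1  4.7] 3.38
```

View pics/t2c.png

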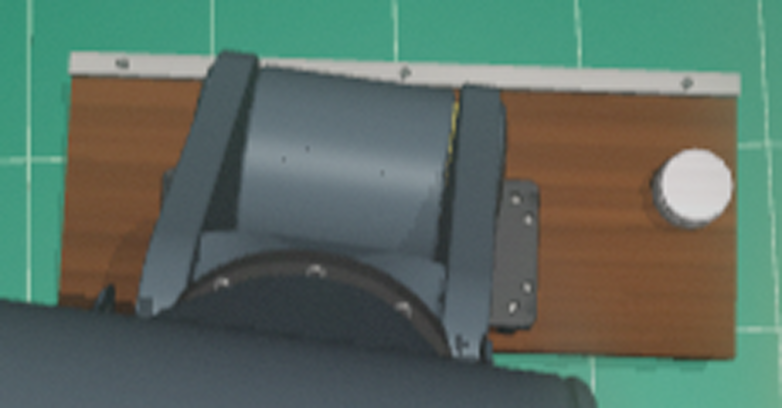

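The arm hides the blank from above here; only its right edge shows (near 455,120 in the crop). The contact force of 8 N says it is being pushed; I continue by force.

>>> drive_tool(
  deltas=[
    {"linear": [0.5, 0, -0.05], "twist": 0},
    {"linear": [0.8, 0, -0.05], "twist": 0},
    {"linear": [1.0, 0, -0.05], "twist": 0},
    {"linear": [1.1, 0, -0.05], "twist": 0},
    {"linear": [1.2, 0, -0.05], "twist": 0},
    {"linear": [1.2, 0, -0.05], "twist": 0},
  ],
)

```text
clock: 3.88
ee_pos: [0.5266, 0.0307, 0.0529]
tool_rot: [-0.002, 1.0, -0.029, -0.011]
wrist_force: [-7.8, 0.5, 6.2]
gripper_width: 0.0703
```

```bash
python3 - <<'E'
from h import *
plan(-.0365,-.015,.053,0)
E
```

```text
cm [ 0.46  0.06 -0.02] twist -0.08 now [-41.1 -14.4  52.9] F [-7.8  0.5  6.2] 3.88
```

>>> drive_tool(
  deltas=[
    {"linear": [0.4, 0, -0.06], "twist": 0},
    {"linear": [0.7, 0, -0.06], "twist": 0},
    {"linear": [0.9, 0, -0.06], "twist": 0},
    {"linear": [1.0, 0, -0.06], "twist": 0},
    {"linear": [1.0, 0, -0.06], "twist": 0},
    {"linear": [1.0, 0, -0.06], "twist": 0},
  ],
)

```text
clock: 4.38
ee_pos: [0.529, 0.0309, 0.0529]
tool_rot: [-0.002, 0.999, -0.028, -0.019]
wrist_force: [-10.1, -1.1, 8.7]
gripper_width: 0.0701
```

```bash
python3 - <<'E'
from h import *
plan(-.0365,-.015,.053,0)
E
```

```text
cm [ 0.22  0.09 -0.02] twist -0.01 now [-38.7 -14.1  52.9] F [-10.1  -1.1   8.7] 4.38
```

>>> drive_tool(
  deltas=[
    {"linear": [-0.5, 0, -0.5], "twist": 0},
    {"linear": [-1.0, 0, -2], "twist": 0},
    {"linear": [-2, 0, -5], "twist": 0},
    {"linear": [-6, 0, -8], "twist": 0},
    {"linear": [-10, 0, -9], "twist": 0},
    {"linear": [-13, 0, -9], "twist": 0},
    {"linear": [-13, 0, -9], "twist": 0},
    {"linear": [-13, 0, -9], "twist": 0},
  ],
)

```text
clock: 5.05
ee_pos: [0.401, 0.0382, 0.1486]
tool_rot: [-0.002, 0.999, -0.028, -0.019]
wrist_force: [1.5, 0.1, 0.3]
gripper_width: 0.07
```

```bash
cat >> h.py <<'E'
def report(d,box=(150,185,460,300)):
    m=masks(d)
    for n in("yel","blue"):
        r,b=rect(d,big(m[n],box),.056); L=loc(b)*1000; print(n,np.round(r[1],4)); print(np.round(L,1).tolist())
def crop(name,x0,y0,x1,y1,f):
    i=cv2.imread(f'pics/{name}.png')[y0:y1,x0:x1]; cv2.imwrite(f'pics/{name}c.png',cv2.resize(i,None,fx=f,fy=f,interpolation=cv2.INTER_CUBIC))
E
python3 - <<'E'
from h import *
d=grab('top','t3'); s=observe(); print(s["tool_rot"]); plan(-.0365,-.015,.053,0)
crop('t3',220,180,450,300,3.4); report(d)
E
```

```text
[-0.00202251  0.99944586 -0.02822284 -0.01753157]
cm [13.1   0.09  9.1 ] twist -0.01 now [-164.2  -14.4  148.6] F [0.9 0.4 0.4] 5.1
yel [0.0896 0.0907]
[[-29.1, -74.1], [61.6, -74.2], [61.8, 15.3], [-29.0, 15.5]]
blue [0.028  0.0889]
[[-27.6, 18.5], [61.3, 18.0], [61.4, 45.9], [-27.5, 46.5]]
```

View pics/t3c.png

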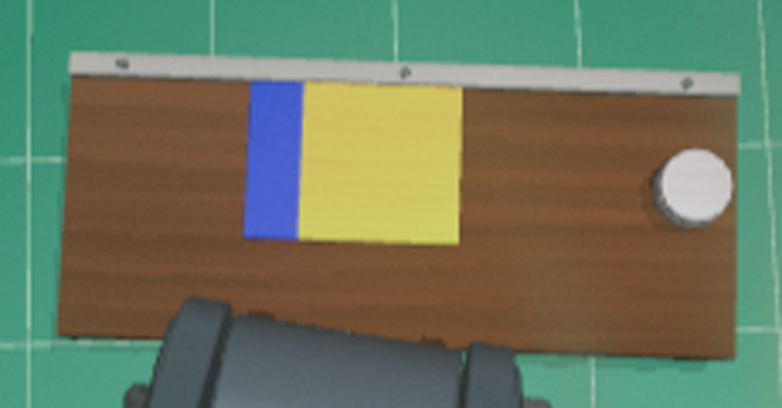

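Blank is now flush along the fence: crop corners (250,82)–(462,87), parallel to it. Its local rectangle reads x −28…62, y −74…46, matching 90×120 mm. Next I close the fingers and go behind it.

```bash
python3 - <<'E'
from h import *
plan(.015,-.112,.100,0)
E
```

```text
cm [18.09  9.77  4.19] twist -0.01 now [-164.2  -14.4  148.6] F [0.9 0.4 0.4] 5.1
```

>>> drive_tool(
  deltas=[
    {"linear": [18.1, 9.8, 0], "twist": 0},
    {"linear": [18.1, 9.8, 0], "twist": 0},
    {"linear": [18.1, 9.8, 0], "twist": 0},
    {"linear": [18.1, 9.8, 0], "twist": 0},
    {"linear": [18.1, 9.8, 2], "twist": 0},
    {"linear": [18.1, 9.8, 4.2], "twist": 0},
    {"linear": [18.1, 9.8, 4.2], "twist": 0},
    {"linear": [18.1, 9.8, 4.2], "twist": 0},
  ],
  grip=0,
)

```text
clock: 5.77
ee_pos: [0.5772, -0.0703, 0.098]
tool_rot: [-0.003, 0.999, -0.028, -0.019]
wrist_force: [-0.7, 0.4, 1.3]
gripper_width: 0.0246
```

```bash
python3 - <<'E'
from h import *
plan(.015,-.112,.0547,0)
d=grab('scene','s3'); crop('s3',200,100,460,340,3)
E
```

```text
cm [ 0.15 -0.03  4.33] twist -0.03 now [  15.2 -112.4   98. ] F [-0.7  0.4  1.3] 5.77
```

View pics/s3c.png

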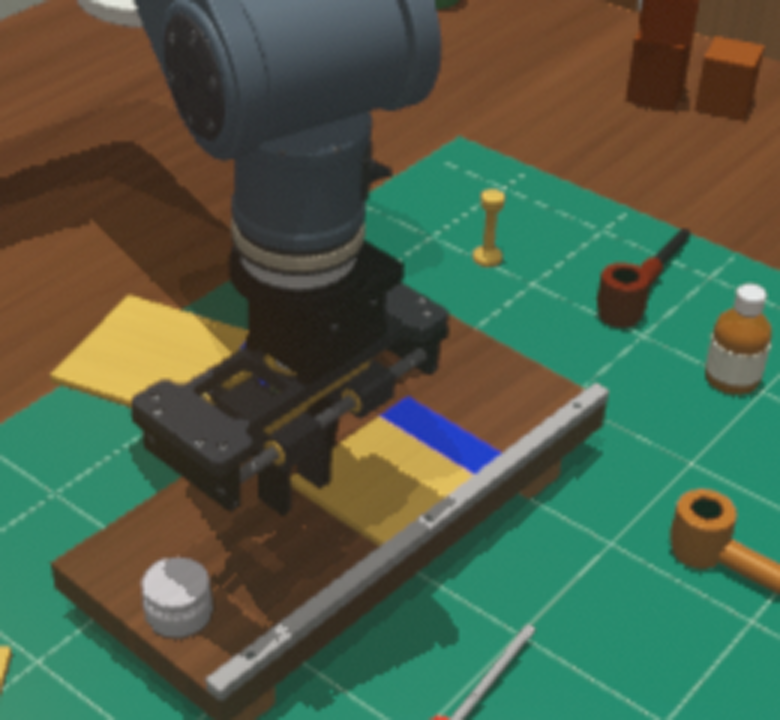

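The fingers (crop 290,480) are behind the blank's rear edge, still closing, and the tin at (178,595) is well clear.

>>> drive_tool(
  deltas=[
    {"linear": [0.1, 0, 0], "twist": 0},
    {"linear": [0.1, 0, 0], "twist": 0},
    {"linear": [0.1, 0, 2], "twist": 0},
    {"linear": [0.1, 0, 3.5], "twist": 0},
    {"linear": [0.1, 0, 4.3], "twist": 0},
    {"linear": [0.1, 0, 4.3], "twist": 0},
    {"linear": [0.1, 0, 4.3], "twist": 0},
  ],
)

```text
clock: 6.4
ee_pos: [0.5768, -0.0696, 0.0567]
tool_rot: [-0.002, 0.999, -0.028, -0.018]
wrist_force: [0.2, -0.0, 0.3]
gripper_width: 0.0007
```

```bash
python3 - <<'E'
from h import *
plan(.018,-.05,.0545,0)
E
```

```text
cm [ 0.34 -6.17  0.23] twist 0.02 now [  14.7 -111.7   56.7] F [ 0.2 -0.   0.3] 6.4
```

>>> drive_tool(
  deltas=[
    {"linear": [0, 0, 0.25], "twist": 0},
    {"linear": [0, -0.4, 0.25], "twist": 0},
    {"linear": [0.05, -0.8, 0.25], "twist": 0},
    {"linear": [0.1, -1.2, 0.25], "twist": 0},
    {"linear": [0.1, -1.6, 0.25], "twist": 0},
    {"linear": [0.15, -2.0, 0.25], "twist": 0},
    {"linear": [0.15, -2.5, 0.25], "twist": 0},
    {"linear": [0.2, -3.0, 0.25], "twist": 0},
  ],
)

```text
clock: 7.07
ee_pos: [0.5803, -0.04, 0.0543]
tool_rot: [-0.001, 0.999, -0.027, -0.018]
wrist_force: [-2.5, -5.9, 0.8]
gripper_width: 0.0001
```

```bash
python3 - <<'E'
from h import *
plan(.018,-.05,.0545,0); print(observe()["tool_rot"])
E
```

```text
cm [ 0.15 -3.2  -0.02] twist 0.1 now [ 16.5 -82.   54.3] F [-2.5 -5.9  0.8] 7.07
[-0.00138864  0.99945909 -0.02732107 -0.01825257]
```

>>> drive_tool(
  deltas=[
    {"linear": [0.05, -0.6, 0], "twist": 0},
    {"linear": [0.05, -1.2, 0], "twist": 0},
    {"linear": [0.1, -1.8, 0], "twist": 0},
    {"linear": [0.1, -2.4, 0], "twist": 0},
    {"linear": [0.15, -3.0, 0], "twist": 0},
    {"linear": [0.15, -3.6, 0], "twist": 0},
    {"linear": [0.2, -4.2, 0], "twist": 0},
    {"linear": [0.2, -4.8, 0], "twist": 0},
  ],
)

```text
clock: 7.73
ee_pos: [0.5829, 0.0062, 0.0543]
tool_rot: [0.0, 0.999, -0.026, -0.021]
wrist_force: [-4.4, -7.8, 2.7]
gripper_width: 0.0003
```

```bash
python3 - <<'E'
from h import *
d=grab('top','t4'); plan(.018,.035,.0545,0); print(observe()["tool_rot"])
try: report(d)
except Exception as e: print(e)
E
```

```text
cm [ 0.16 -6.94 -0.03] twist 0.22 now [ 16.6 -34.4  54.3] F [-3.9 -5.2  1.9] 7.78
[-1.69841913e-04  9.99448533e-01 -2.62411120e-02 -2.03471342e-02]
max() iterable argument is empty
```

>>> drive_tool(
  deltas=[
    {"linear": [0.05, -0.6, 0], "twist": 0},
    {"linear": [0.05, -1.2, 0], "twist": 0},
    {"linear": [0.1, -1.8, 0], "twist": 0},
    {"linear": [0.1, -2.4, 0], "twist": 0},
    {"linear": [0.15, -3.0, 0], "twist": 0},
    {"linear": [0.15, -3.6, 0], "twist": 0},
    {"linear": [0.15, -4.2, 0], "twist": 0},
    {"linear": [0.15, -4.6, 0], "twist": 0},
  ],
)

```text
clock: 8.45
ee_pos: [0.5855, 0.052, 0.0543]
tool_rot: [0.002, 0.999, -0.025, -0.022]
wrist_force: [-2.4, -7.3, 3.3]
gripper_width: 0.0003
```

```bash
python3 - <<'E'
from h import *
plan(.018,.045,.0545,0)
d=grab('scene','s5'); crop('s5',220,120,460,300,3.2)
E
```

```text
cm [ 0.16 -3.48 -0.04] twist 0.33 now [16.6 10.2 54.3] F [-2.4 -7.3  3.3] 8.45
```

View pics/s5c.png

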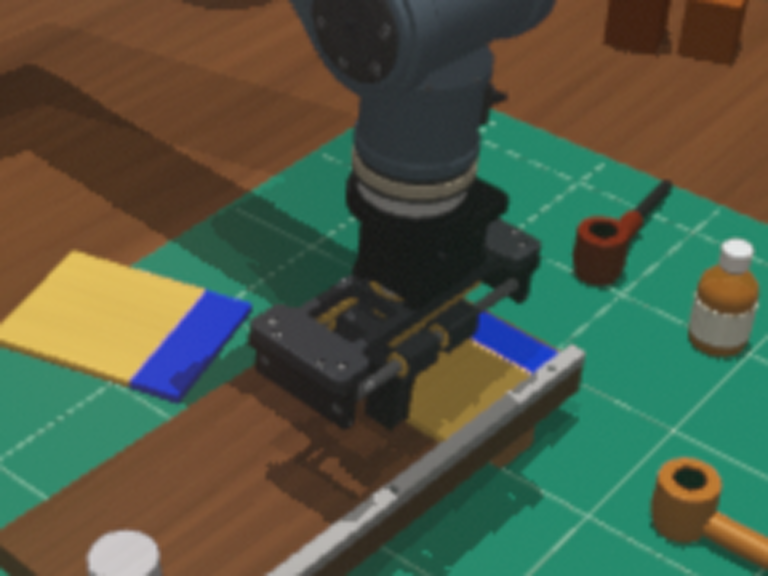

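Blank is still along the fence, blue end about at the free end (crop 520,335). Push on a bit short of the goal, then measure with the arm away.

>>> drive_tool(
  deltas=[
    {"linear": [0.05, -0.6, 0], "twist": 0},
    {"linear": [0.05, -1.2, 0], "twist": 0},
    {"linear": [0.1, -1.8, 0], "twist": 0},
    {"linear": [0.1, -2.4, 0], "twist": 0},
    {"linear": [0.15, -3.0, 0], "twist": 0},
    {"linear": [0.15, -3.2, 0], "twist": 0},
    {"linear": [0.15, -3.2, 0], "twist": 0},
  ],
)

```text
clock: 9.08
ee_pos: [0.5873, 0.0836, 0.0543]
tool_rot: [0.003, 0.999, -0.024, -0.023]
wrist_force: [-2.6, -5.8, 3.2]
gripper_width: 0.0006
```

>>> drive_tool(
  deltas=[
    {"linear": [0, 1.0, -0.1], "twist": 0},
    {"linear": [0, 2.0, -2], "twist": 0},
    {"linear": [-4, 2.0, -5], "twist": 0},
    {"linear": [-8, 2.0, -7], "twist": 0},
    {"linear": [-12, 2.0, -7], "twist": 0},
    {"linear": [-15, 2.0, -7], "twist": 0},
    {"linear": [-15, 2.0, -7], "twist": 0},
    {"linear": [-15, 2.0, -7], "twist": 0},
  ],
)

```text
clock: 9.75
ee_pos: [0.437, 0.0716, 0.1317]
tool_rot: [0.003, 0.999, -0.024, -0.025]
wrist_force: [1.9, -0.1, 0.2]
gripper_width: 0.0003
```

```bash
python3 - <<'E'
from h import *
d=grab('top','t6'); plan(.018,.035,.0545,0); crop('t6',160,180,320,300,4.8)
report(d); c=d["img"]
# board free end: wood->green transition along rows below the blank
m=masks(d)["green"]
for row in (204,265,270,274): 
    xs=np.where(m[row,190:320]==0)[0]+190; x=xs[xs>225][0]; print(row,x,loc(cast(d,[x-.5,row],.05))*1000)
E
```

```text
cm [15.1  -1.32  7.06] twist 0.43 now [-129.6   21.1  131.9] F [1.4 0.2 0.6] 9.8
yel [0.0896 0.0827]
[[-20.8, 51.7], [61.9, 52.0], [61.5, 141.6], [-21.1, 141.3]]
blue [0.0283 0.089 ]
[[-27.9, 144.0], [61.1, 143.9], [61.1, 172.2], [-27.9, 172.3]]
204 228 [[ 57.53978768 174.99070468]]
265 228 [[-61.74134309 167.50613939]]
270 228 [[-71.33245801 166.90432312]]
274 228 [[-78.98546516 166.42411781]]
```

View pics/t6c.png

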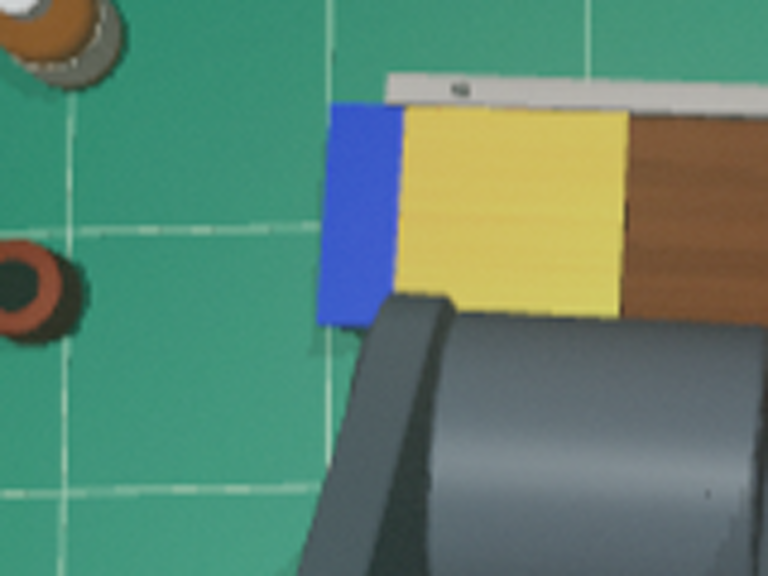

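Blue band's brass boundary (crop x≈403) is just inside the fence end (crop x≈387); local y ≈ 143 against the ledge end at 150. Blank is flush and square; about 14 mm more push is needed, giving TCP y ≈ 55.

```bash
python3 - <<'E'
from h import *
plan(.017,.022,.1,0); plan(.017,.022,.0545,0)
E
```

```text
cm [1.479e+01 1.000e-02 2.520e+00] twist 0.43 now [-129.6   21.1  131.9] F [1.4 0.2 0.6] 9.8
cm [14.99 -0.02  7.07] twist 0.43 now [-129.6   21.1  131.9] F [1.4 0.2 0.6] 9.8
```

>>> drive_tool(
  deltas=[
    {"linear": [14.8, 0, 0], "twist": 0.4},
    {"linear": [14.8, 0, 0], "twist": 0.4},
    {"linear": [14.8, 0, 0], "twist": 0.4},
    {"linear": [14.8, 0, 2], "twist": 0.4},
    {"linear": [14.8, 0, 2.5], "twist": 0.4},
    {"linear": [15, 0, 5], "twist": 0.4},
    {"linear": [15, 0, 6.6], "twist": 0.4},
    {"linear": [15, 0, 6.6], "twist": 0.4},
  ],
)

```text
clock: 10.47
ee_pos: [0.5848, 0.0635, 0.0554]
tool_rot: [0.003, 0.999, -0.028, -0.026]
wrist_force: [-1.4, 0.3, -0.1]
gripper_width: 0.0005
```

```bash
python3 - <<'E'
from h import *
plan(.018,.055,.0545,0)
E
```

```text
cm [ 0.29 -3.34  0.05] twist 0.01 now [15.2 21.6 55.4] F [-1.4  0.3 -0.1] 10.47
```

>>> drive_tool(
  deltas=[
    {"linear": [0.1, -0.6, 0.1], "twist": 0},
    {"linear": [0.1, -1.2, 0.1], "twist": 0},
    {"linear": [0.15, -1.8, 0.1], "twist": 0},
    {"linear": [0.2, -2.3, 0.1], "twist": 0},
    {"linear": [0.2, -2.7, 0.1], "twist": 0},
    {"linear": [0.25, -3.0, 0.1], "twist": 0},
    {"linear": [0.3, -3.3, 0.1], "twist": 0},
    {"linear": [0.3, -3.4, 0.1], "twist": 0},
  ],
)

```text
clock: 11.13
ee_pos: [0.5891, 0.0964, 0.0549]
tool_rot: [0.004, 0.999, -0.027, -0.027]
wrist_force: [-2.6, -8.1, 4.0]
gripper_width: 0.0005
```

```bash
python3 - <<'E'
from h import *
plan(.018,.055,.0545,0)
E
```

```text
cm [ 0.03 -0.03  0.04] twist 0.11 now [17.7 54.7 54.9] F [-2.6 -8.1  4. ] 11.13
```

Reached y = 54.7 mm. Back off and check with the arm well away.

>>> drive_tool(
  deltas=[
    {"linear": [0, 1.0, -0.1], "twist": 0},
    {"linear": [0, 2.0, -2], "twist": 0},
    {"linear": [-3, 5, -5], "twist": 0},
    {"linear": [-7, 9, -9], "twist": 0},
    {"linear": [-10, 13, -11], "twist": 0},
    {"linear": [-11, 17, -11], "twist": 0},
    {"linear": [-11, 21, -11], "twist": 0},
    {"linear": [-11, 25, -11], "twist": 0},
  ],
)

```text
clock: 11.8
ee_pos: [0.4771, -0.1107, 0.1716]
tool_rot: [0.004, 0.999, -0.027, -0.025]
wrist_force: [0.5, -0.2, -0.3]
gripper_width: 0.0003
```

>>> drive_tool(
  deltas=[
    {"linear": [0, 4, 0], "twist": 0},
    {"linear": [0, 8, 0], "twist": 0},
    {"linear": [0, 10, 0], "twist": 0},
    {"linear": [0, 10, 0], "twist": 0},
    {"linear": [0, 10, 0], "twist": 0},
  ],
)

```text
clock: 12.22
ee_pos: [0.4719, -0.2116, 0.173]
tool_rot: [0.004, 0.999, -0.028, -0.024]
wrist_force: [0.2, 0.6, -0.6]
gripper_width: 0.0005
```

```bash
python3 - <<'E'
from h import *
d=grab('top','t7'); plan(.018,.035,.0545,0); crop('t7',80,60,460,330,2.1)
report(d); m=masks(d)
r,b=rect(d,big(m["gray"],(230,190,450,215)),.06); print("fence",np.round(loc(b)*1000,1).tolist())
g=m["green"]
for row in(264,268,272,276): 
    xs=np.where(g[row,225:320]==0)[0]+225; print(row,xs[:1],np.round(loc(cast(d,[xs[0]-.5,row],.05))*1000,1) if len(xs) else "")
E
```

```text
cm [ 10.66 -29.37  11.08] twist 0.08 now [ -82.4 -258.   172.8] F [-0.4  0.  -0.4] 12.27
yel [0.0896 0.0906]
[[-28.9, 64.3], [61.7, 64.8], [61.2, 154.4], [-29.3, 153.9]]
blue [0.0281 0.089 ]
[[-28.3, 157.0], [60.7, 156.7], [60.8, 184.8], [-28.2, 185.0]]
fence [[49.1, -229.2], [74.6, -230.1], [87.5, 149.1], [62.0, 150.0]]
264 [228] [[-59.8 167.6]]
268 [228] [[-67.5 167.1]]
272 [228] [[-75.2 166.7]]
276 [228] [[-82.8 166.2]]
```

View pics/t7c.png

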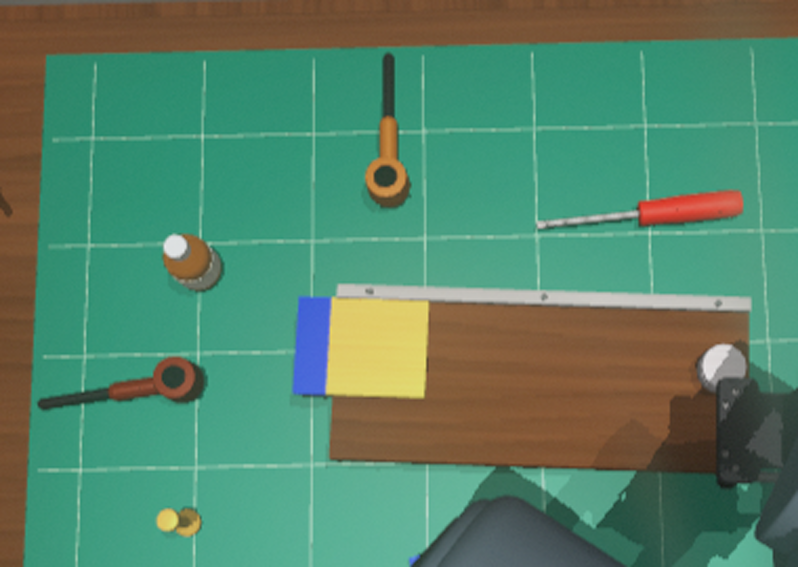

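The blank overhangs: blue/brass boundary at local y ≈ 155.4 against the end at 150 (crop x≈329 vs board corner 331–337), so about 5 mm brass. Nothing else moved. The front seems ~0.6 mm off the fence, so I'll give a light final press from the near side.

>>> drive_tool(
  deltas=[
    {"linear": [0, -37, 1.5], "twist": 0},
    {"linear": [0, -37, 1.5], "twist": 0},
    {"linear": [0, -37, 1.5], "twist": 0},
    {"linear": [0, -37, 1.5], "twist": 0},
    {"linear": [0, -37, 1.5], "twist": 0},
    {"linear": [0, -37, 1.5], "twist": 0},
    {"linear": [0, -37, 1.5], "twist": 0},
    {"linear": [0, -37, 1.5], "twist": 0},
  ],
  grip=4,
)

```text
clock: 12.93
ee_pos: [0.4874, 0.1259, 0.1567]
tool_rot: [0.003, 0.999, -0.026, -0.025]
wrist_force: [0.8, 0.2, 1.0]
gripper_width: 0.0384
```

```bash
python3 - <<'E'
from h import *
plan(-.065,.105,.09,0); plan(-.065,.105,.055,0)
E
```

```text
cm [ 2.4  -2.7   6.54] twist 0.22 now [-85.5  78.4 156.7] F [0.8 0.2 1. ] 12.93
cm [ 2.57 -2.73 10.04] twist 0.22 now [-85.5  78.4 156.7] F [0.8 0.2 1. ] 12.93
```

>>> drive_tool(
  deltas=[
    {"linear": [2.4, -2.7, 2], "twist": 0.2},
    {"linear": [2.4, -2.7, 5], "twist": 0.2},
    {"linear": [2.4, -2.7, 7], "twist": 0.2},
    {"linear": [2.5, -2.7, 9], "twist": 0.2},
    {"linear": [2.5, -2.7, 9.7], "twist": 0.2},
    {"linear": [2.5, -2.7, 10], "twist": 0.2},
    {"linear": [2.5, -2.7, 10], "twist": 0.2},
  ],
)

```text
clock: 13.52
ee_pos: [0.5079, 0.1519, 0.0553]
tool_rot: [0.003, 0.999, -0.027, -0.026]
wrist_force: [0.7, 0.5, 0.8]
gripper_width: 0.0403
```

```bash
python3 - <<'E'
from h import *
plan(-.0385,.105,.0545,0)
E
```

```text
cm [ 2.8   0.05 -0.06] twist 0.08 now [-66.5 105.5  55.3] F [0.7 0.5 0.8] 13.52
```

>>> drive_tool(
  deltas=[
    {"linear": [0.5, 0, -0.02], "twist": 0},
    {"linear": [1.0, 0, -0.03], "twist": 0},
    {"linear": [1.5, 0, -0.04], "twist": 0},
    {"linear": [2.0, 0, -0.05], "twist": 0},
    {"linear": [2.4, 0, -0.06], "twist": 0},
    {"linear": [2.8, 0, -0.06], "twist": 0},
    {"linear": [3.0, 0, -0.06], "twist": 0},
    {"linear": [3.1, 0, -0.06], "twist": 0},
  ],
)

```text
clock: 14.18
ee_pos: [0.5357, 0.1501, 0.0542]
tool_rot: [0.003, 0.999, -0.027, -0.03]
wrist_force: [-6.4, 0.1, 6.7]
gripper_width: 0.0401
```

```bash
python3 - <<'E'
from h import *
plan(-.0365,.105,.0545,0)
E
```

```text
cm [ 0.22  0.03 -0.04] twist 0.06 now [-38.7 105.3  54.2] F [-6.4  0.1  6.7] 14.18
```

>>> drive_tool(
  deltas=[
    {"linear": [0.4, 0, -0.03], "twist": 0},
    {"linear": [0.6, 0, -0.04], "twist": 0},
    {"linear": [0.8, 0, -0.05], "twist": 0},
    {"linear": [0.8, 0, -0.05], "twist": 0},
  ],
)

```text
clock: 14.52
ee_pos: [0.5358, 0.1501, 0.054]
tool_rot: [0.003, 0.999, -0.027, -0.038]
wrist_force: [-11.3, 1.4, 10.5]
gripper_width: 0.0396
```

>>> drive_tool(
  deltas=[
    {"linear": [-1, 0, 0], "twist": 0},
    {"linear": [-2, 0, -1], "twist": 0},
    {"linear": [-4, 2, -5], "twist": 0},
    {"linear": [-4, 6, -9], "twist": 0},
    {"linear": [-4, 10, -11], "twist": 0},
    {"linear": [-4, 14, -11], "twist": 0},
    {"linear": [-4, 18, -11], "twist": 0},
    {"linear": [-4, 22, -11], "twist": 0},
  ],
)

```text
clock: 15.18
ee_pos: [0.4942, -0.0532, 0.1698]
tool_rot: [0.004, 0.999, -0.027, -0.036]
wrist_force: [0.2, -0.0, -0.5]
gripper_width: 0.0403
```

>>> drive_tool(
  deltas=[
    {"linear": [-2, 4, 0], "twist": 0},
    {"linear": [-4, 8, 0], "twist": 0},
    {"linear": [-4, 12, 0], "twist": 0},
    {"linear": [-4, 14, 0], "twist": 0},
    {"linear": [-4, 14, 0], "twist": 0},
    {"linear": [-4, 14, 0], "twist": 0},
  ],
)

```text
clock: 15.68
ee_pos: [0.447, -0.1924, 0.1741]
tool_rot: [0.004, 0.999, -0.029, -0.036]
wrist_force: [0.2, 0.5, -0.9]
gripper_width: 0.04
```

```bash
python3 - <<'E'
from h import *
d=grab('top','t8'); plan(.018,.035,.0545,0); report(d); grab('scene','s8'); crop('s8',220,120,520,330,2.6)
E
```

```text
cm [ 13.47 -27.62  10.74] twist 0.02 now [-108.4 -240.2  173.9] F [1.1 0.4 0.2] 15.73
yel [0.0896 0.0905]
[[-28.9, 64.3], [61.6, 64.7], [61.3, 154.3], [-29.2, 153.9]]
blue [0.0281 0.089 ]
[[-28.3, 157.0], [60.7, 156.7], [60.8, 184.8], [-28.2, 185.0]]
```

View pics/s8c.png

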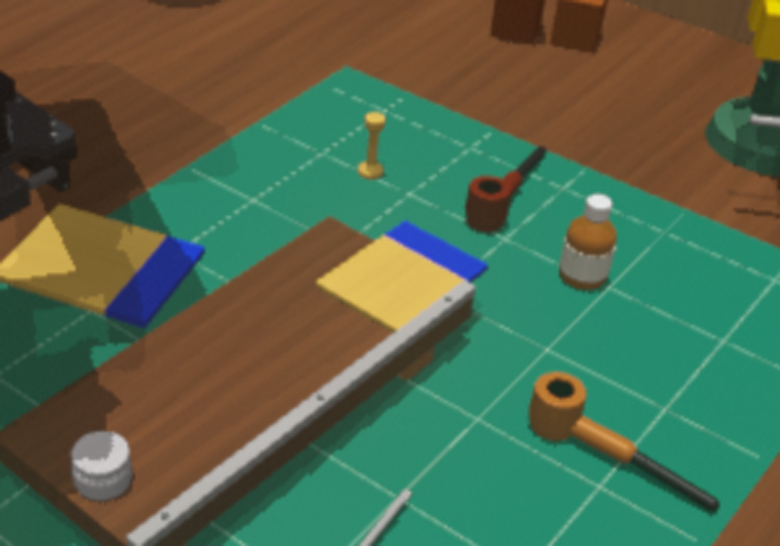

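The blank is flat and flush on the ledge, with the whole blue band (crop 437,250) past the end, and everything else still in place. The final press changed nothing, so it was already seated.

```bash
python3 -c "
from bench import workorder; print(workorder.finish_job())"
```

```text
the job is handed in; nothing more can be done
None
```

The brass blank is flush and square against the steel fence, with its blue end hanging over the free end of the ledge. I handed the job in at about 16 s.

**How it was done:** I pushed the blank's near side against the fence with two fingertips. I then pushed it about 139 mm along the fence from behind with the fingers closed, in two stages with a measurement between. A last press toward the fence, about 11 N, did not move it, so it was already seated.

**Last checks:**
- **Overhang:** it is about 35 mm, which is the whole 30 mm blue band plus roughly 5 mm of bare brass, good to about 2 mm.
- **Squareness:** the blank is within about 0.005 rad of the fence, which is the limit of what the camera can resolve.
- **Rest of the bench:** the tin, pipes, screwdriver, oil bottle and tamper look unmoved in the pictures. The gripper was clear of everything at hand-in.

**What disagreed:**
- An automatic search for the board's free edge returned about 167 mm, a false reading, probably a grid line on the mat. I used the fence's end at about 150 mm, which matches the 380 mm fence length.
- The fingers tilted slightly, up to about 0.08 rad, while pressing sideways, and the tips felt 6–10 N of upward force. This had no visible effect on the blank.

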